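Latch the split resin mould shut

ROBOT

A 6-joint arm with a two-finger parallel gripper is mounted at the origin on a cart in front of the work surface, level with it; the furniture and walls round the work are solid. World frame = base frame: x ahead of the robot, y to its left, z up, the work surface at z = 0. Lengths are in mm, angles in rad, forces in N, time in s.
With the tool pointing down it reaches from about 425 to 950 mm from the base axis. Payload 14.7 kg.
Tool frame: the origin (TCP) lies at the very end of the fingers, on their centre line; the grasp point (between the pads) lies 19 mm behind it; z points along the fingers, x is the direction in which the jaws open and shut, and the axes are right-handed (so a half turn about z gives the same grasp; the last joint's range is limited). The gripper opens to 85 mm and grips with 20 to 120 N. Pads are 22 mm wide; open, the fingers measure 114 mm over their backs; the gripper's body (76 mm by 85 mm) begins 54 mm behind the grasp point. The pads swing forward as they close: fully open they stand 13 mm farther back than shut.
Start: joints at [-1.261, 0.48, 1.596, -0, 1.065, -0.047], TCP at [227.046, -609.05, 231.297] pointing down, gripper open.
Joint ranges: [-2.75, 2.75], [-0.82, 2.05], [0.23, 2.67], [-1.56, 4.7], [0.09, 2.69], [-2.92, 2.92]. Speed limits (rad/s): [1.89, 1.89, 2.39, 3.01, 3.01, 3.01].

INTERFACE

Orientations are given as a unit quaternion [x, y, z, w].
In Python, from workcell import robot gives the robot as it stands.
- The arm moves only by the tool carry_out, never from a script. Its argument "steps" is one flat list of numbers, 7 for each row, row after row: the shift along the tool's x, y, z in units of 30 mm (1.0 is 30 mm), then the turn, a rotation vector about the tool's x, y, z in units of 5 degrees (1.0 is 5 degrees), then the closure, from 0 (fully open) to 1 (shut). In form: [x, y, z, wx, wy, wz, fingers, x, y, z, wx, wy, wz, fingers, ...]. A call has 1 to 20 rows; each row shifts and turns the commanded pose from where the row before left it, along the tool's axes as they then stand; what a row does not reach is not made up. A row lasts 1/12 s, in which the tool goes at most 41.7 mm and 7.16 degrees, less where a joint would pass 70% of its speed; a pose out of reach is approached as far as the arm can. A call is refused whole if a number of a shift passes 1 or a number of a turn 1, either way. A call with a gripper value outside its range is refused whole. The fingers move at their own pace and stop on an object; "force" is the grip in N (left out, the last holds). Time passes only in rows, so rows that do not move let the fingers close. It gives the time, the measured TCP pose, the force and the opening at its end, in the units of the state.
- robot.get_obs(): the state, without advancing time (a new reading comes with each control period).
- robot.get_image(name): name is "side" or "top"; returns a dict with "pixels" (400x640x3 uint8, red, green, blue), "fx", "fy", "cx", "cy" (pixels), "k1" (the pictures are not rectified: a ray, as slopes to the right and down, at radius r is drawn at 1 + k1 r^2 times it, then the intrinsics apply), "rvec" (rotation vector, rad) and "tvec" (3), from world to camera coordinates, as OpenCV has them. Camera axes: x right, y down, z forward; pixel columns grow to the right and rows downward; lengths in mm; the calibration is good to about 2 mm. A picture is of the moment at which its call begins. There is no depth.
- robot.hand_in(): hands the job in, once; it reports no verdict.
The state is a dict: "t": time; "qpos": joint angles; "qvel": joint speeds; "joint_torque": joint torques, N m; "tcp_pos": TCP position; "orientation": TCP orientation; "force": force on the tool from outside, world axes, zero at the start; "wrist_torque": the same for the moment, N m; "grip_width": finger opening in mm.
Only numpy, scipy, OpenCV 4.12 (cv2) and the standard library are available. Lean on these libraries where they do the work, as an engineer would, in place of code of your own. Each camera call takes 0.05 s, during which the arm holds its last target. There are 200 camera calls.

TASK

Latch the split casting mould shut: bring the raised wire loop over and down behind the keeper hook on the sliding half and draw it back until it catches under the hook's nose, then swing the red lever over centre until it lies down on its rest, so that it draws the two halves together on the seal. Finish with one firm press of about 12 N on the red grip, held for a moment to set the latch - never more than 25 N on the grip, or it bends - then let go; leave the other things on the bench where they are.

Things in the scene. Friction and masses are not known exactly. Their poses are not given: they have to be found in the camera images.
- mould: Fixed half of a split mould, aluminium block 129x64 mm, top 44 mm above the bench, on a dark base plate 230x92x10 mm bolted down. Origin on the bench under the lever's hinge pin; x points along the plate to the sliding half with the keeper, y along the pin, z up. Lever, loop and keeper lie on y = 0 and move in the x-z plane. Place and yaw vary.
- half (a joint): Sliding aluminium half (63x64 mm, top 44 mm high) along mould x, m: 0 = drawn home on the squeezed black seal, positive = farther away. It meets the slack seal at 0.003, starts at 0.0033 to 0.0055, has about 4 N of friction; squeezing the seal takes 30 N per mm, which only the latch can do; latched it stands at 0 to 0.002.
- keeper_seat (a point): Centre of the loop's bar when hooked: 54 mm above the bench, on the +x side of the keeper's wall (4 mm thick, 24 mm wide), 3 mm above its foot plate. A round nose, 6 mm across, tops the wall: its top is 9.5 mm above this point, its outer edge 1 mm to the +x side, so the bar must come down 4 mm or more to the +x side, then be drawn back.
- loop (a joint): Angle of the steel wire loop on the lever, rad; this minus lever is the loop's elevation above horizontal towards mould +x. It starts raised, at 0.5 to 1.0 rad of elevation, and stays where it is left: friction 0.02 N m, so it also rises with the lever when that swings down, unless its bar is caught under the keeper's nose. Hooked it lies at about -0.4 rad of elevation.
- loop_bar (a point): Middle of the loop's cross bar (5 mm wire, 34 mm long along mould y). Two wires run 64 mm from the bar to pins on the lever, 20 mm from its hinge towards the grip (1.4 mm below it when level). Lowered to the seat's height at the lever's start angles it lies 55 to 59 mm in mould x from the hinge; drawing it back tips the lever (about 3 N) until it meets the keeper.
- loop_tab (a point): Gripping point on the loop's red pull tab, 18 mm along it from the bar's centre. The tab is 10 mm wide (mould y), 6 mm thick, 30 mm long and bends up 45 degrees from the loop's plane (upright at 45 degrees of loop elevation). Pinched across mould y from above, it turns between the fingers as the loop swings.
- lever_hinge (a point): Lever's hinge pin: on the centre line, 60 mm above the bench, axis along mould y.
- lever (a joint): Lever angle, rad: 0 = level, pointing to mould -x; 1.57 = upright; stop at 1.65. Starts at 1.45 to 1.62, stays where left. With the loop hooked, swinging it down takes up to about 6 N at the grip; it passes dead centre near 0.2 and then snaps onto its rest by itself, ending at -0.1 to 0.1 as the rest is set.
- grip: Red plastic grip of the lever, 46x27x10 mm, from 47 to 93 mm from the hinge. Origin on the hinge pin; its x axis points from the grip to the pin, its z axis out of the pressing face (up when the lever is level, to mould +x when upright).
- grip_end (a point): Point on the grip's pressing face (upper face when flat), 78 mm from the hinge, 5 mm above the lever's centre line.
- rest: Lever rest on top of the fixed half: dark disc 20 mm across, origin at its underside, 68 mm from the hinge. On its screw a black rubber pad meets the grip's underside. The pad's top is set anew 5 to 17 mm above this origin, unreported: feel for it (at 11 mm the lever lies level). The pad gives 1 mm per 12 N for 3 mm, then is hard.
- screwdriver: Bystander: red-handled screwdriver lying on the bench, 184 mm long, 25 mm thick, origin under its middle.
- vial: Bystander: small capped glass vial standing, 24 mm across, 57 mm tall, origin under its middle.
There are look-alikes about, which are no part of the job. There is more than one size of the mould; the job needs the largest.

How it is judged:
By the outcome, as a careful person would: the job done as asked, in the order asked, and still so for the second after the job is handed in, with the robot touching nothing.
It also fails if it takes over 45 s, if anything falls off the work surface, if the arm or the gripper's body presses on something with over 40 N, if the wrist force passes 120 N, or if a joint passes its speed limit or range.

## Working session

There is one attempt and no reset: what is moved stays moved. The work goes in short steps, Python scripts to look and compute and a tool call to move; the robot and the scene stay as the last step left them, time stands still between calls to the robot, and variables do not carry over. Pictures are saved under pics/ and viewed, about 8 in all and at most 12, crops included, and the job is handed in when it is done.

Besides the shell and the picture viewer there is one more tool, called by a JSON object that holds its "api" and its "payload". carry_out: Moves the arm, as the interface text tells. Its arguments: {"type":"object","properties":{"steps":{"type":"array"},"force":{"type":"number"}},"required":["steps"]}

```bash
mkdir -p pics; cat > h.py <<'E'
import numpy as np, cv2
from workcell import robot
def snap(n,f):
    im=robot.get_image(n); cv2.imwrite(f,im["pixels"][:,:,::-1]); return im
def cam(im):
    R=cv2.Rodrigues(np.array(im["rvec"],float))[0]; return R,np.array(im["tvec"],float)
def proj(im,P):
    R,t=cam(im); c=np.atleast_2d(P)@R.T+t; s=c[:,:2]/c[:,2:]; s=s*(1+im["k1"]*(s**2).sum(1,keepdims=True))
    return s*[im["fx"],im["fy"]]+[im["cx"],im["cy"]]
def ray(im,u,v):
    d=np.array([(u-im["cx"])/im["fx"],(v-im["cy"])/im["fy"]]); s=d.copy()
    for _ in range(20): s=d/(1+im["k1"]*(s@s))
    R,t=cam(im); return -R.T@t, R.T@np.array([s[0],s[1],1])
def atz(im,u,v,z):
    o,d=ray(im,u,v); return o+d*(z-o[2])/d[2]
E
python3 - <<'E'
from h import *
for n in("top","side"):
    im=snap(n,f"pics/{n}0.png"); print(n,{k:np.round(v,4) for k,v in im.items() if k!="pixels"}); R,t=cam(im); print(-R.T@t, R[2])
print(robot.get_obs())
E
```

```text
top {'fx': np.float64(443.0172), 'fy': np.float64(443.0172), 'cx': np.float64(315.4647), 'cy': np.float64(195.6968), 'k1': np.float64(-0.0913), 'rvec': array([ 2.1915, -2.1856,  0.082 ]), 'tvec': array([ 133.6883,  516.1764, 1660.8557])}
[ 399.07567815  143.83315923 1691.98189581] [ 0.06954918 -0.00520916 -0.99756492]
side {'fx': np.float64(402.5782), 'fy': np.float64(402.5782), 'cx': np.float64(316.5156), 'cy': np.float64(204.2321), 'k1': np.float64(0.0117), 'rvec': array([ 0.4613, -2.651 ,  1.2572]), 'tvec': array([ 543.9344,   69.4386, 1292.5153])}
[ 158.31723945 1082.83168941  879.59837967] [ 0.28291616 -0.7235705  -0.62960636]
{'t': 0.1, 'qpos': array([-1.26058261e+00,  4.80778945e-01,  1.59681666e+00,  2.32722007e-05,
        1.06508655e+00, -4.66066250e-02]), 'qvel': array([ 0.00042265, -0.00172634, -0.00257275, -0.00040603,  0.00020581,
        0.0026391 ]), 'joint_torque': array([ 1.83109305e-04, -9.52251005e+01, -4.31044221e+01,  4.22440655e-05,
        5.21606489e-03, -2.73649630e-05]), 'tcp_pos': array([ 226.95285397, -608.69796313,  230.72802724]), 'orientation': array([ 8.21366437e-01, -5.70400630e-01, -4.26293680e-04, -3.39313272e-04]), 'force': array([ 0.24362676,  0.23347067, -0.09140449]), 'wrist_torque': array([-0.00887881,  0.0270009 , -0.02323904]), 'grip_width': 85.79350442280945}
```

View pics/top0.png

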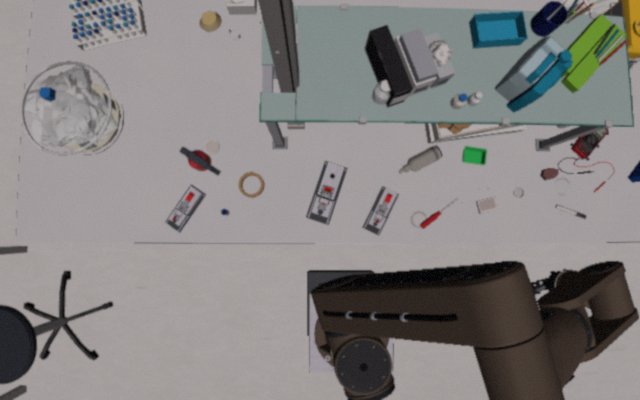

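View pics/side0.png

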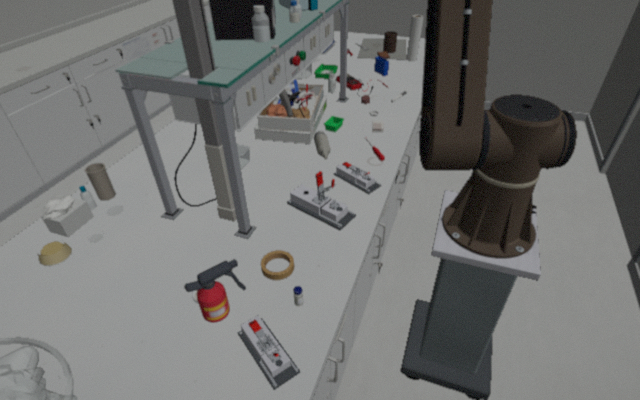

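The top image shows three moulds, at (185,207), (327,192) and (381,210). The middle one has a raised lever and looks largest, and it appears in the side image at about (322,203). I'll zoom in.

```bash
python3 - <<'E'
from h import *
a=cv2.imread("pics/top0.png")[150:240,290:410]; b=cv2.imread("pics/side0.png")[155:235,280:385]
a=cv2.resize(a,(640,480),interpolation=cv2.INTER_CUBIC); b=cv2.resize(b,(735,560),interpolation=cv2.INTER_CUBIC)
cv2.imwrite("pics/ta.png",a);cv2.imwrite("pics/sb.png",b)
E
```

```text
(no output)
```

View pics/ta.png

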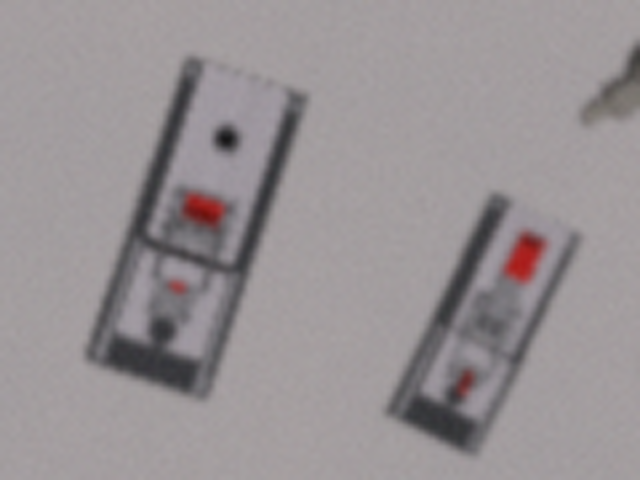

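View pics/sb.png

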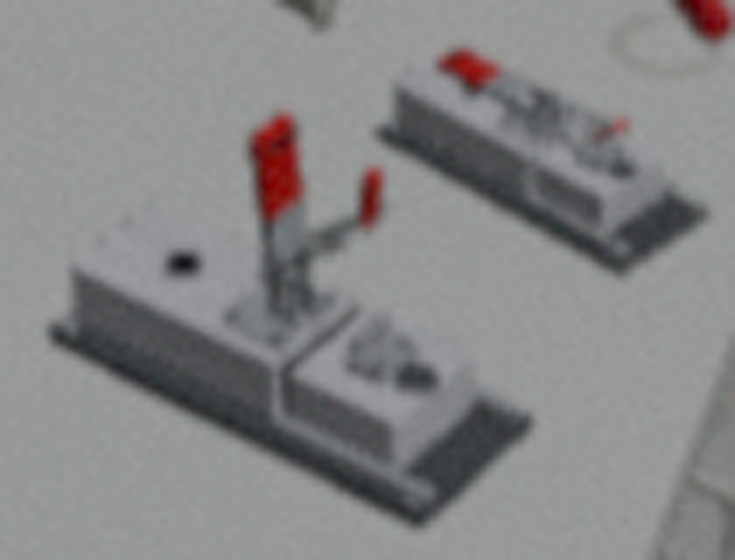

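```bash
cat > model.py <<'E'
from h import *
def kin(a,e):
    d=np.array([-np.cos(a),0,np.sin(a)]); p=np.array([np.sin(a),0,np.cos(a)]); H=np.array([0,0,60.])
    pin=H+20*d-1.4*p; bar=pin+64*np.array([np.cos(e),0,np.sin(e)])
    u=np.array([np.cos(e+np.pi/4),0,np.sin(e+np.pi/4)])
    return dict(H=H,pin=pin,bar=bar,tab=bar+18*u,tabtip=bar+30*u,ge=H+78*d+5*p,gm=H+70*d,gtop=H+93*d,glow=H+47*d)
def w(P,X,Y,yw):
    c,s=np.cos(yw),np.sin(yw); P=np.atleast_2d(P); return np.c_[X+c*P[:,0]-s*P[:,1],Y+s*P[:,0]+c*P[:,1],P[:,2]]
E
cat > fit.py <<'E'
from model import *
from scipy.optimize import least_squares
T=robot.get_image("top");S=robot.get_image("side")
tp=lambda u,v:(290+(u+.5)/5.3333-.5,150+(v+.5)/5.3333-.5)
sp=lambda u,v:(280+(u+.5)/7-.5,155+(v+.5)/7-.5)
def pts(q):
    X,Y,yw,c,a,e,g=q; k=kin(a,e)
    L=[]
    for (u,v),sx,sy in [((192,60),-1,-1),((305,95),-1,1),((208,397),1,1),((90,358),1,-1)]: L.append((T,tp(u,v),(c+115*sx,46*sy,10)))
    for (u,v),sx,sy in [((55,332),-1,-1),((418,522),1,-1),((530,422),1,1)]: L.append((S,sp(u,v),(c+115*sx,46*sy,5)))
    L+=[(T,tp(225,138),(-68,0,52)),(S,sp(185,264),(-68,0,52)),(T,tp(203,210),k["gm"]+.5*(k["gtop"]-k["gm"])),(S,sp(275,122),k["gtop"]),(S,sp(282,212),k["glow"])]
    L+=[(T,tp(177,287),.5*(k["tab"]+k["tabtip"])),(S,sp(373,172),k["tabtip"]),(S,sp(369,222),k["bar"]+0.2*(k["tabtip"]-k["bar"]))]
    L+=[(T,tp(143,240),(g,-32,44)),(T,tp(240,270),(g,32,44)),(S,sp(280,372),(g,-32,44))]
    return L
def f(q):
    r=[]
    for im,m,P in pts(q): r.append(proj(im,w(P,*q[:3]))[0]-m)
    return np.concatenate(r)
o=atz(T,*tp(195,225),44)
s=least_squares(f,[o[0],o[1],2.8,20,1.53,.75,30],loss="soft_l1")
print(np.round(s.x,3)); print(np.round(f(s.x).reshape(-1,2),1))
print({k:np.round(v,1) for k,v in kin(*s.x[4:6]).items()}); print({k:np.round(w(v,*s.x[:3]),1)[0] for k,v in kin(*s.x[4:6]).items()})
E
python3 fit.py
```

```text
[525.272  95.679   2.816  -6.393   1.471   0.695  17.94 ]
[[-1.  -1.2]
 [ 0.6 -0.1]
 [-0.5  0.3]
 [-1.3 -0.2]
 [-1.1  0.1]
 [ 0.3  0.3]
 [ 0.7 -0.2]
 [ 0.2 -0.2]
 [ 0.  -1.7]
 [-0.  -0.5]
 [ 0.1  0.1]
 [ 0.5 -0.6]
 [-0.3  0. ]
 [ 0.6 -0.1]
 [ 0.6 -1.3]
 [-0.  -0.1]
 [-1.9 -0.2]
 [ 0.4 -0.9]]
{'H': array([ 0.,  0., 60.]), 'pin': array([-3.4,  0. , 79.8]), 'bar': array([ 45.8,   0. , 120.7]), 'tab': array([ 47.4,   0. , 138.7]), 'tabtip': array([ 48.5,   0. , 150.6]), 'ge': array([ -2.8,   0. , 138.1]), 'gm': array([ -7. ,   0. , 129.7]), 'gtop': array([ -9.3,   0. , 152.5]), 'glow': array([ -4.7,   0. , 106.8])}
{'H': array([525.3,  95.7,  60. ]), 'pin': array([528.5,  94.6,  79.8]), 'bar': array([481.9, 110.3, 120.7]), 'tab': array([480.3, 110.8, 138.7]), 'tabtip': array([479.3, 111.2, 150.6]), 'ge': array([527.9,  94.8, 138.1]), 'gm': array([531.9,  93.5, 129.7]), 'gtop': array([534. ,  92.7, 152.5]), 'glow': array([529.7,  94.2, 106.8])}
```

The fit is consistent: residuals are about 1 px, and the plate size matches the largest mould. I'll move to a point above the tab with tool x along mould y and tool y along mould x.

{"api": "carry_out", "payload": {"steps": [0,0,0,0,0,0.98,0,0,0,0,0,0,0.98,0,0,0,0,0,0,0.98,0,0,0,0,0,0,0.98,0,0,0,0,0,0,0.98,0,0,0,0,0,0,0.98,0,0,0,0,0,0,0.98,0,0,0,0,0,0,0.98,0,0,-1,0,0,0,0,0,0,-1,0,0,0,0,0,0,-1,0,0,0,0,0,-1,0,0,0,0,0,0,-1,0,0,0,0,0,0,-1,0,0,0,0,0,0,-1,0,0,0,0,0,0,-1,0,0,0,0,0,0,-1,0,0,0,0,0,0,-1,0,0,0,0,0,0,-1,0,0,0,0,0,0], "force": 25}}

```text
t: 1.78
tcp_pos: [389.6, -409.3, 231.2]
orientation: [-0.582, 0.813, 0.0, -0.0]
force: [0.7, -0.9, 0.4]
grip_width: 85.7
```

{"api": "carry_out", "payload": {"steps": [-1,0,0,0,0,0,0,-1,0,0,0,0,0,0,-1,0,0,0,0,0,0,-1,0,0,0,0,0,0,-1,0,0,0,0,0,0,-1,0,0,0,0,0,0,-1,0,0,0,0,0,0,-1,0,0,0,0,0,0,-1,0,0,0,0,0,0,-1,0.5,0,0,0,0,0,-1,0.5,0,0,0,0,0,-1,0.5,0,0,0,0,0,-1,0.5,0,0,0,0,0,0,0,0,0,0,0,0]}}

```text
t: 2.95
tcp_pos: [456.6, -17.8, 231.2]
orientation: [-0.583, 0.812, 0.001, -0.0]
force: [-0.2, -0.6, -0.4]
grip_width: 85.4
```

```bash
cat > st.py <<'E'
from h import *
X,Y,yw=525.27,95.68,2.816
def tm(p):
    c,s=np.cos(yw),np.sin(yw); d=p-np.array([X,Y,0]); return np.array([c*d[0]+s*d[1],-s*d[0]+c*d[1],d[2]])
if __name__=="__main__":
    o=robot.get_obs(); from scipy.spatial.transform import Rotation as Ro
    R=Ro.from_quat(o["orientation"]).as_matrix(); c,s=np.cos(yw),np.sin(yw); M=np.array([[c,-s,0],[s,c,0],[0,0,1]])
    print("t",round(o["t"],2),"world",np.round(o["tcp_pos"],1),"mould",np.round(tm(o["tcp_pos"]),2),"F mould",np.round(M.T@o["force"],2),"w",round(o["grip_width"],1)); print(np.round(M.T@R,3).tolist(), np.round(o["qpos"],2))
E
python3 st.py
```

```text
t 2.95 world [456.6 -17.8 231.2] mould [ 28.76 129.49 231.23] F mould [ 0.01  0.62 -0.38] w 85.4
[[-0.001, 1.0, 0.001], [1.0, 0.001, -0.001], [-0.001, 0.001, -1.0]] [-0.11  0.21  2.02  0.    0.91  1.79]
```

{"api": "carry_out", "payload": {"steps": [-0.86,0.13,0.33,0,0,0,0,-0.86,0.13,0.33,0,0,0,0,-0.86,0.13,0.33,0,0,0,0,-0.86,0.13,0.33,0,0,0,0,-0.86,0.13,0.33,0,0,0,0,0,0,0.33,0,0,0,0,0,0,0,0,0,0,0,0,0,0,0,0,0,0]}}

```text
t: 3.62
tcp_pos: [480.5, 105.9, 171.5]
orientation: [-0.583, 0.813, 0.0, -0.001]
force: [0.1, -0.8, 0.4]
grip_width: 85.3
```

```bash
cat > crop.py <<'E'
import sys
from h import *
# usage: crop.py out  -> top & side crops side by side, scale 5, with TCP cross
o=robot.get_obs(); out=[]
for n,(x0,y0,w,h) in (("side",(285,150,80,80)),("top",(300,155,60,80))):
    im=robot.get_image(n); p=im["pixels"][y0:y0+h,x0:x0+w,::-1]; k=7 if n=="side" else 4
    k=6 if n=="side" else 5; q=cv2.resize(p,None,fx=k,fy=k,interpolation=cv2.INTER_CUBIC); q=cv2.copyMakeBorder(q,0,480-q.shape[0],0,0,0)
    print(n,"offset",x0,y0,"scale",k,"tcp px",np.round((proj(im,o["tcp_pos"])[0]-[x0,y0])*k)); out.append(q)
cv2.imwrite(sys.argv[1],np.hstack(out))
E
python3 st.py; python3 crop.py pics/c1.png
```

```text
t 3.62 world [480.5 105.9 171.5] mould [ 45.68   4.65 171.54] F mould [-0.35  0.72  0.38] w 85.3
[[0.001, 1.0, 0.001], [1.0, -0.001, 0.001], [0.001, 0.001, -1.0]] [ 0.16  0.34  2.01 -0.    0.79  2.05]
side offset 285 150 scale 6 tcp px [292. 135.]
top offset 300 155 scale 5 tcp px [121. 239.]
```

View pics/c1.png

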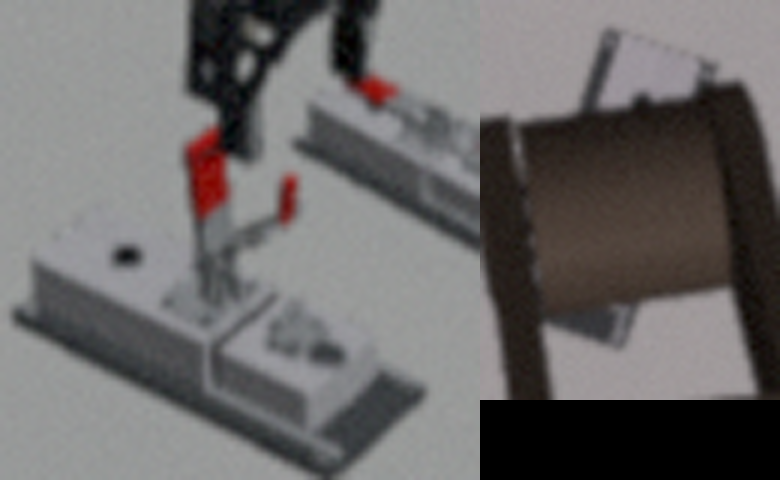

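The side picture shows the tab top at crop pixel (291,178), directly under the TCP at (292,135), with one finger on each side of it. I'll descend and pinch.

{"api": "carry_out", "payload": {"steps": [-0.155,0.075,0.28,0,0,0,0,0,0,0.5,0,0,0,0,0,0,0.5,0,0,0,0,0,0,0,0,0,0,0.5,0,0,0,0,0,0,0.7,0,0,0,0,0,0,0.8,0,0,0,0,0,0,0.9,0,0,0,0,0,0,1,0,0,0,0,0,0,1,0,0,0,0,0,0,1,0,0,0,0,0,0,1], "force": 25}}

```text
t: 4.63
tcp_pos: [480.4, 111.5, 133.8]
orientation: [-0.582, 0.813, -0.0, 0.0]
force: [-3.4, 1.3, 2.7]
grip_width: 8.7
```

```bash
python3 st.py
```

```text
t 4.63 world [480.4 111.5 133.8] mould [ 47.54  -0.61 133.78] F mould [ 3.63 -0.14  2.69] w 8.7
[[0.002, 1.0, -0.0], [1.0, -0.002, -0.0], [-0.0, -0.0, -1.0]] [0.17 0.4  2.05 0.   0.7  2.06]
```

{"api": "carry_out", "payload": {"steps": [0,0,0,0,0,0,1,0,0,0,0,0,0,1,0,0,0,0,0,0,1]}}

```text
t: 4.88
tcp_pos: [480.4, 111.4, 133.6]
orientation: [-0.582, 0.813, 0.0, 0.0]
force: [-1.3, 0.9, 3.9]
grip_width: 8.8
```

```bash
python3 st.py; python3 crop.py pics/c2.png
```

```text
t 4.88 world [480.4 111.4 133.6] mould [ 47.57  -0.58 133.57] F mould [ 1.52 -0.47  3.93] w 8.8
[[0.002, 1.0, 0.0], [1.0, -0.002, -0.0], [-0.0, 0.0, -1.0]] [0.17 0.4  2.05 0.   0.7  2.06]
side offset 285 150 scale 6 tcp px [288. 201.]
top offset 300 155 scale 5 tcp px [112. 242.]
```

View pics/c2.png

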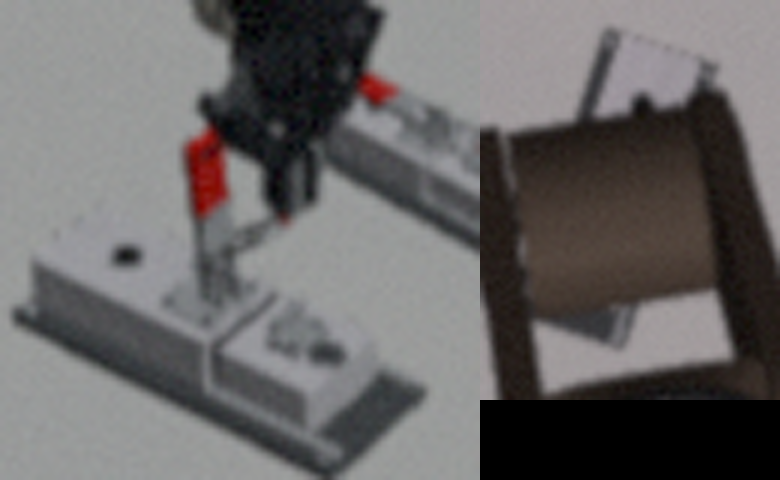

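The tab is pinched, with its lower end visible below the fingers at crop (283,217). I'll swing it along the arc about the loop pin, stopping just above the nose height.

{"api": "carry_out", "payload": {"steps": [0,0.2,0.17,0,0,0,1,0,0.19,0.2,0,0,0,1,0,0.17,0.21,0,0,0,1,0,0.15,0.23,0,0,0,1,0,0.12,0.24,0,0,0,1,0,0.1,0.25,0,0,0,1,0,0.08,0.26,0,0,0,1,0,0.05,0.27,0,0,0,1,0,0.02,0.27,0,0,0,1,0,0,0,0,0,0,1,0,0,0,0,0,0,1]}}

```text
t: 5.9
tcp_pos: [449.3, 121.8, 69.9]
orientation: [-0.582, 0.813, 0.0, -0.001]
force: [-2.6, 1.3, 1.3]
grip_width: 9.0
```

```bash
python3 st.py; python3 crop.py pics/c3.png
```

```text
t 5.9 world [449.3 121.8  69.9] mould [80.32 -0.41 69.88] F mould [ 2.87 -0.37  1.26] w 9.0
[[0.002, 1.0, 0.001], [1.0, -0.002, 0.001], [0.001, 0.001, -1.0]] [0.2  0.48 2.15 0.   0.51 2.1 ]
side offset 285 150 scale 6 tcp px [337. 319.]
top offset 300 155 scale 5 tcp px [ 96. 289.]
```

View pics/c3.png

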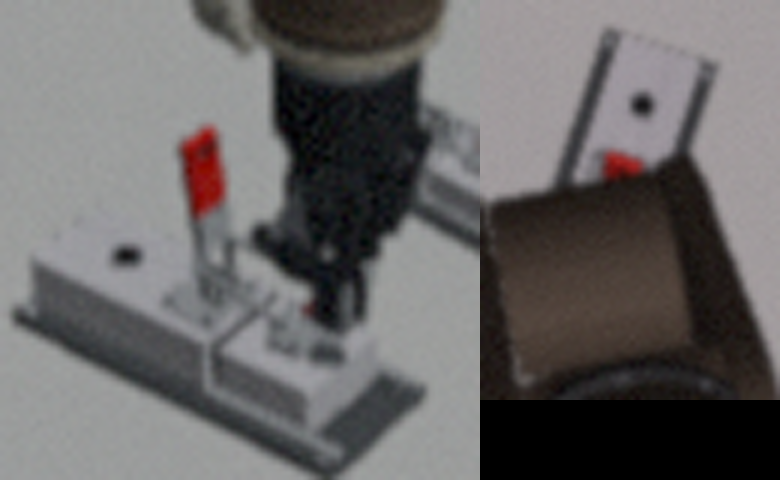

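{"api": "carry_out", "payload": {"steps": [0,0.03,0.15,0,0,0,1,0,0.03,0.15,0,0,0,1,0,0,0.1,0,0,0,1,0,0,0,0,0,0,1,0,0,0,0,0,0,1]}}

```text
t: 6.42
tcp_pos: [448.3, 122.4, 58.4]
orientation: [-0.582, 0.813, -0.0, 0.0]
force: [1.3, -2.0, 1.1]
grip_width: 9.2
```

```bash
python3 st.py
```

```text
t 6.42 world [448.3 122.4  58.4] mould [81.45 -0.69 58.39] F mould [-1.92  1.5   1.15] w 9.2
[[0.002, 1.0, -0.0], [1.0, -0.002, -0.0], [-0.0, -0.0, -1.0]] [ 0.2   0.5   2.16 -0.    0.48  2.1 ]
```

{"api": "carry_out", "payload": {"steps": [0,0,0.09,0,0,0,1,0,0,0.09,0,0,0,1,0,0,0,0,0,0,1,0,0,0,0,0,0,1]}}

```text
t: 6.75
tcp_pos: [448.1, 122.4, 53.0]
orientation: [-0.582, 0.813, 0.0, 0.0]
force: [2.7, -1.8, 1.2]
grip_width: 9.1
```

```bash
python3 st.py; python3 crop.py pics/c4.png
```

```text
t 6.75 world [448.1 122.4  53. ] mould [81.65 -0.64 52.98] F mould [-3.13  0.84  1.2 ] w 9.1
[[0.002, 1.0, -0.0], [1.0, -0.002, -0.0], [-0.0, -0.0, -1.0]] [0.2  0.51 2.16 0.   0.46 2.1 ]
side offset 285 150 scale 6 tcp px [338. 345.]
top offset 300 155 scale 5 tcp px [ 95. 291.]
```

View pics/c4.png

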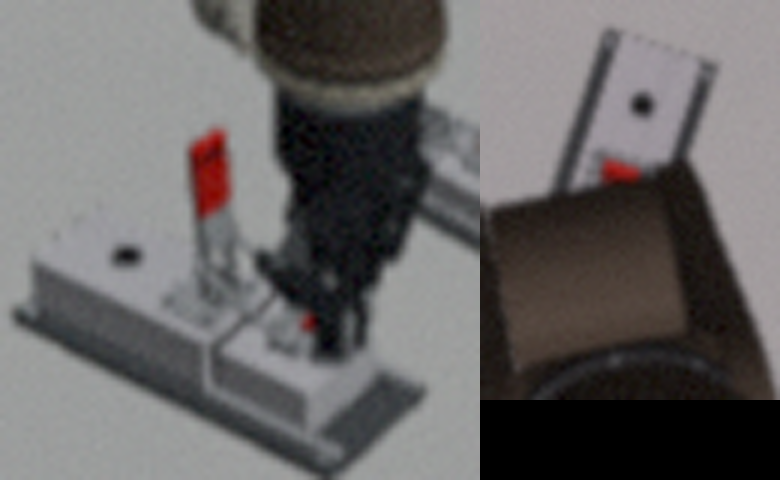

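```bash
cat > sp.py <<'E'
from st import *
def side(im,u,v,ym=0.):
    o,d=ray(im,u,v); a=tm(o); b=tm(o+d); k=(ym-a[1])/(b[1]-a[1]); return a+k*(b-a)
E
python3 - <<'E'
from sp import *
im=robot.get_image("side")
for n,u,v in(("tabbase",308,322),("griptop",208,130),("griplow",212,213)): print(n,np.round(side(im,285+(u+.5)/6-.5,150+(v+.5)/6-.5),1))
E
```

```text
tabbase [59.1 -0.  58.9]
griptop [ -8.    0.  156.4]
griplow [ -6.4  -0.  102.7]
```

{"api": "carry_out", "payload": {"steps": [0,0,0.04,0,0,0,1,0,0,0,0,0,0,1,0,0,0,0,0,0,1]}}

```text
t: 7.15
tcp_pos: [448.1, 122.4, 51.9]
orientation: [-0.582, 0.813, -0.0, 0.0]
force: [2.9, -2.1, 1.8]
grip_width: 9.2
```

{"api": "carry_out", "payload": {"steps": [0,0,0.04,0,0,0,1,0,0,0,0,0,0,1,0,0,0,0,0,0,1]}}

```text
t: 7.4
tcp_pos: [448.0, 122.4, 50.7]
orientation: [-0.582, 0.813, 0.0, 0.0]
force: [3.0, -1.2, 1.5]
grip_width: 8.7
```

{"api": "carry_out", "payload": {"steps": [0,-0.04,0,0,0,0,1,0,-0.04,0,0,0,0,1,0,-0.04,0,0,0,0,1,0,0,0,0,0,0,1]}}

```text
t: 7.73
tcp_pos: [450.9, 121.2, 50.5]
orientation: [-0.582, 0.813, 0.0, -0.001]
force: [-2.4, 2.3, 1.3]
grip_width: 9.2
```

```bash
python3 st.py
```

```text
t 7.73 world [450.9 121.2  50.5] mould [78.66 -0.41 50.52] F mould [ 2.95 -1.38  1.32] w 9.2
[[0.002, 1.0, 0.001], [1.0, -0.002, 0.001], [0.001, 0.001, -1.0]] [0.2  0.52 2.16 0.   0.46 2.1 ]
```

{"api": "carry_out", "payload": {"steps": [0,0,0.04,0,0,0,1,0,0,0,0,0,0,1,0,0,0,0,0,0,1]}}

```text
t: 7.98
tcp_pos: [451.2, 121.2, 49.4]
orientation: [-0.582, 0.813, 0.0, -0.0]
force: [-2.0, 2.1, 3.7]
grip_width: 8.9
```

{"api": "carry_out", "payload": {"steps": [0,-0.05,0,0,0,0,1,0,-0.05,0,0,0,0,1,0,0,0,0,0,0,1]}}

```text
t: 8.23
tcp_pos: [453.5, 120.3, 49.5]
orientation: [-0.582, 0.813, 0.0, -0.001]
force: [-6.6, 2.8, 10.5]
grip_width: 8.9
```

{"api": "carry_out", "payload": {"steps": [0,-0.05,0,0,0,0,1,0,0,0,0,0,0,1,0,0,0,0,0,0,1]}}

```text
t: 8.48
tcp_pos: [454.3, 119.9, 49.6]
orientation: [-0.582, 0.813, 0.001, -0.001]
force: [-10.2, 7.0, 15.0]
grip_width: 9.0
```

{"api": "carry_out", "payload": {"steps": [0,0,-0.04,0,0,0,1,0,0,0,0,0,0,1,0,0,0,0,0,0,1]}}

```text
t: 8.73
tcp_pos: [455.5, 119.8, 50.6]
orientation: [-0.582, 0.813, 0.0, -0.0]
force: [-2.9, 1.7, 0.7]
grip_width: 8.5
```

```bash
python3 st.py; python3 crop.py pics/c5.png
```

```text
t 8.73 world [455.5 119.8  50.6] mould [73.85 -0.51 50.63] F mould [ 3.29 -0.7   0.7 ] w 8.5
[[0.002, 1.0, 0.0], [1.0, -0.002, 0.0], [0.0, 0.0, -1.0]] [0.19 0.52 2.15 0.   0.47 2.09]
side offset 285 150 scale 6 tcp px [327. 342.]
top offset 300 155 scale 5 tcp px [ 98. 282.]
```

View pics/c5.png

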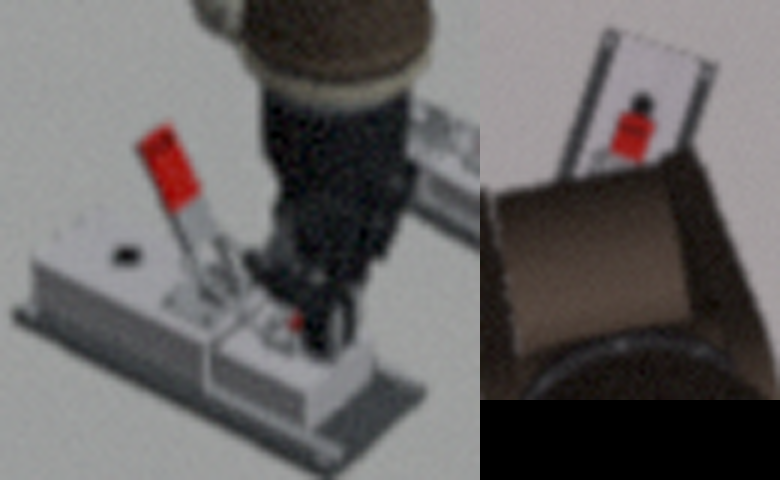

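{"api": "carry_out", "payload": {"steps": [0,-0.04,0,0,0,0,1,0,0,0,0,0,0,1,0,0,0,0,0,0,1]}}

```text
t: 9.08
tcp_pos: [456.4, 119.3, 50.6]
orientation: [-0.582, 0.813, 0.0, -0.0]
force: [-4.7, 2.1, 3.6]
grip_width: 8.9
```

```bash
python3 st.py; python3 - <<'E'
from sp import *
im=cv2.imread("pics/c5.png"); S=robot.get_image("side")
p=S["pixels"].astype(int); m=((p[:,:,0]>120)&(p[:,:,1]<80)&(p[:,:,2]<80)).astype(np.uint8)
n,l,st,c=cv2.connectedComponentsWithStats(m[150:230,285:365])
for i in range(1,n):
    if st[i,4]>2: print(st[i],np.round(c[i],1),np.round(side(S,c[i][0]+285,c[i][1]+150),1))
E
```

```text
t 9.08 world [456.4 119.3  50.6] mould [72.78 -0.39 50.62] F mould [ 5.09 -0.53  3.61] w 8.9
[[0.002, 1.0, 0.001], [1.0, -0.002, 0.0], [0.0, 0.001, -1.0]] [0.19 0.53 2.15 0.   0.47 2.09]
[22 21 10 14 71] [26.9 27.9] [-39.7   0.  116.8]
```

{"api": "carry_out", "payload": {"steps": [0,-0.04,0,0,0,0,1,0,0,0,0,0,0,1,0,0,0,0,0,0,1]}}

```text
t: 9.38
tcp_pos: [457.0, 119.0, 50.7]
orientation: [-0.582, 0.813, 0.0, -0.001]
force: [-7.5, 4.3, 7.6]
grip_width: 8.7
```

{"api": "carry_out", "payload": {"steps": [0,-0.04,0,0,0,0,1,0,0,0,0,0,0,1,0,0,0,0,0,0,1]}}

```text
t: 9.63
tcp_pos: [457.5, 118.7, 50.6]
orientation: [-0.582, 0.813, 0.001, -0.001]
force: [-11.8, 7.2, 12.5]
grip_width: 9.1
```

```bash
cat > lev.py <<'E'
from sp import *
def lev():
    S=robot.get_image("side"); p=S["pixels"].astype(int); m=((p[:,:,0]>120)&(p[:,:,1]<80)&(p[:,:,2]<80)).astype(np.uint8)
    n,l,st,c=cv2.connectedComponentsWithStats(m[150:230,285:345])
    for i in range(1,n):
        if st[i,4]>2:
            q=side(S,c[i][0]+285,c[i][1]+150); print(st[i],np.round(q,1),"ang",round(float(np.arctan2(q[2]-60,-q[0])),3))
if __name__=="__main__": lev()
E
python3 st.py; python3 lev.py
```

```text
t 9.63 world [457.5 118.7  50.6] mould [71.59 -0.12 50.65] F mould [13.52 -3.07 12.53] w 9.1
[[0.002, 1.0, 0.003], [1.0, -0.002, 0.001], [0.001, 0.003, -1.0]] [0.19 0.53 2.14 0.   0.47 2.09]
[21 22 10 14 71] [-45.    0.  113.3] ang 0.87
```

{"api": "carry_out", "payload": {"steps": [0,0.04,0,0,0,0,1,0,0,-0.04,0,0,0,1,0,0,0,0,0,0,1,0,0,0,0,0,0,1]}}

```text
t: 10.02
tcp_pos: [457.7, 119.0, 51.8]
orientation: [-0.582, 0.813, 0.0, -0.0]
force: [-4.6, 2.8, 0.5]
grip_width: 8.8
```

{"api": "carry_out", "payload": {"steps": [0,0,-0.06,0,0,0,1,0,0,0,0,0,0,1,0,0,0,0,0,0,1]}}

```text
t: 10.27
tcp_pos: [458.0, 119.0, 53.7]
orientation: [-0.582, 0.813, 0.0, -0.0]
force: [-3.4, 1.8, -1.2]
grip_width: 8.7
```

{"api": "carry_out", "payload": {"steps": [0,0,-0.06,0,0,0,1,0,0,0,0,0,0,1,0,0,0,0,0,0,1]}}

```text
t: 10.52
tcp_pos: [458.2, 118.9, 55.4]
orientation: [-0.582, 0.813, -0.0, 0.0]
force: [-0.1, -1.0, -10.5]
grip_width: 8.8
```

```bash
python3 st.py; python3 lev.py
```

```text
t 10.52 world [458.2 118.9  55.4] mould [71.03 -0.58 55.38] F mould [ -0.2    0.98 -10.48] w 8.8
[[0.002, 1.0, -0.0], [1.0, -0.002, -0.0], [-0.0, -0.0, -1.0]] [ 0.19  0.52  2.14 -0.    0.48  2.09]
[20 23 10 13 68] [-49.4   0.  109.3] ang 0.785
```

The upward tug meets 10 N of hold-down, so the bar is caught under the nose. I'll relax, let go, rise, and look.

{"api": "carry_out", "payload": {"steps": [0,0,0.07,0,0,0,1,0,0,0,0,0,0,1,0,0,0,0,0,0,0.7,0,0,0,0,0,0,0.5,0,0,0,0,0,0,0.5,0,0,0,0,0,0,0.5,0,0,-0.3,0,0,0,0.5,0,0,-0.7,0,0,0,0.5,0,0,-1,0,0,0,0.5,0,0,-1,0,0,0,0.7,0,0,-1,0,0,0,1,0,0,0,0,0,0,1,0,0,0,0,0,0,1]}}

```text
t: 11.65
tcp_pos: [459.1, 119.2, 175.6]
orientation: [-0.582, 0.813, -0.001, 0.002]
force: [-0.5, -0.0, 0.5]
grip_width: -0.1
```

```bash
python3 st.py; python3 lev.py; python3 crop.py pics/c6.png
```

```text
t 11.65 world [459.1 119.2 175.6] mould [ 70.25  -1.14 175.56] F mould [0.47 0.21 0.48] w -0.1
[[0.002, 1.0, -0.004], [1.0, -0.002, -0.002], [-0.002, -0.004, -1.0]] [ 0.19  0.31  2.05 -0.    0.78  2.09]
[20 22 11 14 69] [-47.8   0.  109.8] ang 0.805
[52 52  3  2  4] [67.4  0.  66. ] ang 3.052
side offset 285 150 scale 6 tcp px [325. 152.]
top offset 300 155 scale 5 tcp px [102. 272.]
```

View pics/c6.png

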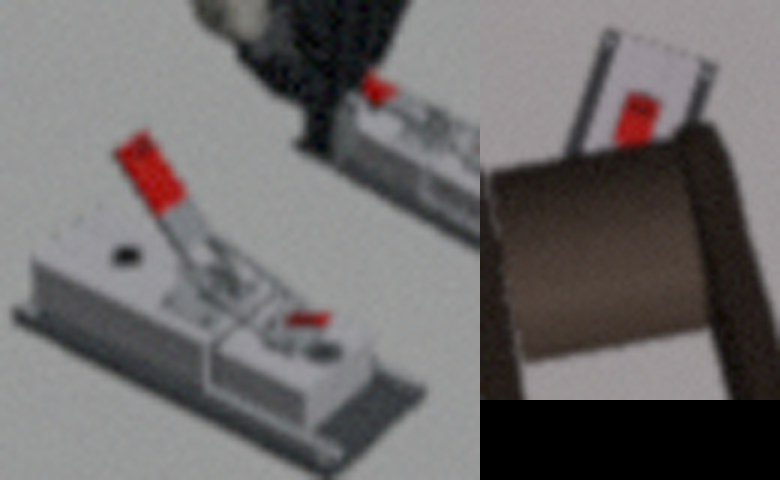

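The loop lies flat with the red tab at the keeper, crop (288–328, 319), and the lever is at about 0.8 rad. Next I'll bring the closed fingers above the grip's pressing face.

{"api": "carry_out", "payload": {"steps": [0.04,-0.94,0.15,0,0,0,1,0,-0.94,0.15,0,0,0,1,0,-0.94,0.15,0,0,0,1,0,-0.94,0.15,0,0,0,1,0,0,0.2,0,0,0,1,0,0,0.2,0,0,0,1,0,0,0.2,0,0,0,1,0,0,0.1,0,0,0,1,0,0,0,0,0,0,1,0,0,0,0,0,0,1]}}

```text
t: 12.63
tcp_pos: [563.7, 81.9, 134.3]
orientation: [-0.583, 0.813, 0.0, -0.0]
force: [-0.2, 0.0, -0.3]
grip_width: -0.3
```

```bash
python3 st.py; python3 lev.py
```

```text
t 12.63 world [563.7  81.9 134.3] mould [-40.8    0.77 134.28] F mould [ 0.23  0.06 -0.29] w -0.3
[[0.001, 1.0, 0.001], [1.0, -0.001, 0.0], [0.0, 0.001, -1.0]] [0.09 0.49 1.87 0.   0.78 1.99]
[20 23 11 13 67] [-48.2   0.  109.3] ang 0.797
[52 52  3  2  4] [67.4  0.  66. ] ang 3.052
```

{"api": "carry_out", "payload": {"steps": [0,-0.08,0.08,0,0,0,1,0,-0.08,0.08,0,0,0,1,0,-0.08,0.08,0,0,0,1,0,0,0,0,0,0,1]}}

```text
t: 13.02
tcp_pos: [571.6, 79.1, 126.9]
orientation: [-0.582, 0.813, -0.0, 0.0]
force: [-1.2, -0.1, -0.1]
grip_width: -0.2
```

```bash
python3 st.py; python3 lev.py
```

```text
t 13.02 world [571.6  79.1 126.9] mould [-49.2    0.86 126.85] F mould [ 1.13  0.48 -0.09] w -0.2
[[0.002, 1.0, -0.0], [1.0, -0.002, -0.0], [-0.0, -0.0, -1.0]] [ 0.09  0.51  1.86 -0.    0.77  1.98]
[19 24 11 12 61] [-48.5   0.  107.5] ang 0.775
[52 52  2  2  3] [66.   0.  66.1] ang 3.05
```

{"api": "carry_out", "payload": {"steps": [0,-0.04,0.1,0,0,0,1,0,-0.04,0.1,0,0,0,1,0,-0.04,0.1,0,0,0,1,0,-0.04,0.1,0,0,0,1,0,-0.04,0.1,0,0,0,1]}}

```text
t: 13.48
tcp_pos: [577.1, 77.3, 111.9]
orientation: [-0.582, 0.813, -0.0, 0.0]
force: [0.2, 0.9, 3.6]
grip_width: -0.1
```

```bash
python3 st.py; python3 lev.py
```

```text
t 13.48 world [577.1  77.3 111.9] mould [-54.98   0.83 111.92] F mould [ 0.12 -0.94  3.64] w -0.1
[[0.002, 1.0, -0.0], [1.0, -0.002, -0.0], [-0.0, -0.0, -1.0]] [ 0.08  0.53  1.86 -0.    0.75  1.98]
[17 26 12 11 54] [-56.5   0.   97.1] ang 0.581
```

{"api": "carry_out", "payload": {"steps": [0,-0.06,0.1,0,0,0,1,0,-0.06,0.1,0,0,0,1,0,-0.06,0.1,0,0,0,1,0,-0.06,0.1,0,0,0,1,0,-0.06,0.08,0,0,0,1]}}

```text
t: 13.95
tcp_pos: [585.6, 74.4, 97.4]
orientation: [-0.582, 0.813, 0.0, -0.0]
force: [-0.2, 0.9, 2.1]
grip_width: 0.1
```

```bash
python3 st.py; python3 lev.py
```

```text
t 13.95 world [585.6  74.4  97.4] mould [-63.93   0.85  97.42] F mould [ 0.48 -0.81  2.06] w 0.1
[[0.002, 1.0, 0.0], [1.0, -0.002, -0.0], [-0.0, 0.0, -1.0]] [0.08 0.56 1.85 0.   0.73 1.97]
[16 29 12  9 45] [-62.3   0.   85. ] ang 0.382
```

{"api": "carry_out", "payload": {"steps": [0,-0.04,0.1,0,0,0,1,0,-0.04,0.1,0,0,0,1,0,-0.04,0.1,0,0,0,1,0,-0.03,0.09,0,0,0,1]}}

```text
t: 14.33
tcp_pos: [589.8, 73.0, 85.7]
orientation: [-0.582, 0.813, -0.0, -0.0]
force: [1.0, -0.9, 1.4]
grip_width: 0.2
```

```bash
python3 st.py; python3 lev.py
```

```text
t 14.33 world [589.8  73.   85.7] mould [-68.41   0.89  85.75] F mould [-1.2   0.51  1.37] w 0.2
[[0.002, 1.0, -0.0], [1.0, -0.002, 0.0], [0.0, -0.0, -1.0]] [ 0.07  0.58  1.85 -0.    0.71  1.97]
[15 31 12  9 44] [-69.1   0.   75. ] ang 0.214
```

{"api": "carry_out", "payload": {"steps": [0,-0.03,0.08,0,0,0,1,0,-0.03,0.08,0,0,0,1,0,-0.02,0.08,0,0,0,1,0,-0.02,0.08,0,0,0,1,0,0,0,0,0,0,1]}}

```text
t: 14.8
tcp_pos: [592.3, 72.0, 75.9]
orientation: [-0.582, 0.813, 0.0, -0.0]
force: [-0.0, -0.4, -0.7]
grip_width: -0.1
```

```bash
python3 st.py; python3 lev.py; python3 crop.py pics/c7.png
```

```text
t 14.8 world [592.3  72.   75.9] mould [-71.13   0.99  75.94] F mould [-0.1   0.35 -0.71] w -0.1
[[0.002, 1.0, 0.001], [1.0, -0.002, 0.0], [0.0, 0.001, -1.0]] [ 0.07  0.6   1.85 -0.    0.69  1.97]
[16 35 10  6 36] [-68.6   0.   64.7] ang 0.069
side offset 285 150 scale 6 tcp px [121. 206.]
top offset 300 155 scale 5 tcp px [164.  94.]
```

View pics/c7.png

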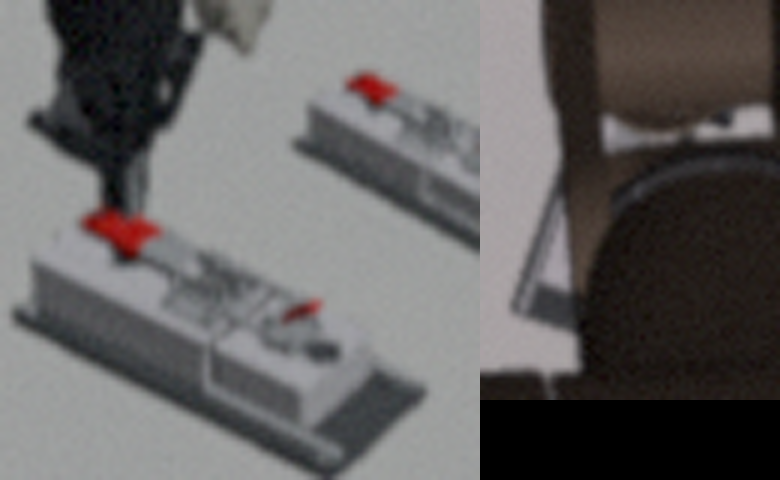

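The lever snapped down ahead of the fingers (force about 0, lever angle about 0.05), and the loop tab stays at the keeper at crop (302,311). Now I'll feel for the press.

{"api": "carry_out", "payload": {"steps": [-0.03,-0.13,0,0,0,0,1,0,0,0.03,0,0,0,1,0,0,0.03,0,0,0,1,0,0,0.03,0,0,0,1,0,0,0,0,0,0,1]}}

```text
t: 15.37
tcp_pos: [596.3, 71.6, 73.6]
orientation: [-0.582, 0.813, 0.0, -0.0]
force: [0.5, 0.2, 0.3]
grip_width: 0.2
```

{"api": "carry_out", "payload": {"steps": [0,0,0.025,0,0,0,1,0,0,0.025,0,0,0,1]}}

```text
t: 15.53
tcp_pos: [596.5, 71.7, 72.3]
orientation: [-0.582, 0.813, 0.0, 0.0]
force: [-0.1, -0.1, -0.9]
grip_width: 0.1
```

{"api": "carry_out", "payload": {"steps": [0,0,0.025,0,0,0,1,0,0,0,0,0,0,1]}}

```text
t: 15.7
tcp_pos: [596.4, 71.6, 71.4]
orientation: [-0.582, 0.813, 0.0, -0.0]
force: [-0.6, 0.6, -0.0]
grip_width: 0.1
```

{"api": "carry_out", "payload": {"steps": [0,0,0.025,0,0,0,1,0,0,0,0,0,0,1]}}

```text
t: 15.87
tcp_pos: [596.4, 71.6, 70.7]
orientation: [-0.582, 0.813, 0.0, -0.0]
force: [0.1, 0.6, 0.1]
grip_width: -0.1
```

{"api": "carry_out", "payload": {"steps": [0,0,0.025,0,0,0,1,0,0,0,0,0,0,1]}}

```text
t: 16.03
tcp_pos: [596.5, 71.7, 70.0]
orientation: [-0.582, 0.813, 0.0, -0.0]
force: [-1.2, 0.1, -0.4]
grip_width: 0.3
```

{"api": "carry_out", "payload": {"steps": [0,0,0.025,0,0,0,1,0,0,0,0,0,0,1]}}

```text
t: 16.2
tcp_pos: [596.5, 71.6, 69.2]
orientation: [-0.582, 0.813, 0.0, -0.0]
force: [0.1, -1.0, -0.8]
grip_width: -0.4
```

{"api": "carry_out", "payload": {"steps": [0,0,0.025,0,0,0,1,0,0,0,0,0,0,1]}}

```text
t: 16.37
tcp_pos: [596.5, 71.6, 68.5]
orientation: [-0.582, 0.813, 0.0, -0.0]
force: [-0.6, 0.3, -0.3]
grip_width: 0.2
```

{"api": "carry_out", "payload": {"steps": [0,0,0.025,0,0,0,1,0,0,0,0,0,0,1]}}

```text
t: 16.53
tcp_pos: [596.4, 71.7, 67.7]
orientation: [-0.582, 0.813, 0.0, -0.0]
force: [-0.3, 0.5, -0.5]
grip_width: 0.3
```

{"api": "carry_out", "payload": {"steps": [0,0,0.025,0,0,0,1,0,0,0,0,0,0,1]}}

```text
t: 16.7
tcp_pos: [596.4, 71.6, 66.9]
orientation: [-0.582, 0.813, 0.0, -0.0]
force: [-1.3, 0.1, 0.2]
grip_width: 0.1
```

{"api": "carry_out", "payload": {"steps": [0,0,0.02,0,0,0,1,0,0,0,0,0,0,1]}}

```text
t: 16.87
tcp_pos: [596.5, 71.7, 66.4]
orientation: [-0.582, 0.813, 0.0, -0.0]
force: [-0.9, 1.1, -0.3]
grip_width: -0.0
```

{"api": "carry_out", "payload": {"steps": [0,0,0.02,0,0,0,1,0,0,0,0,0,0,1]}}

```text
t: 17.03
tcp_pos: [596.5, 71.7, 65.8]
orientation: [-0.582, 0.813, 0.0, -0.0]
force: [0.2, -0.2, -0.4]
grip_width: -0.1
```

{"api": "carry_out", "payload": {"steps": [0,0,0.02,0,0,0,1,0,0,0,0,0,0,1]}}

```text
t: 17.2
tcp_pos: [596.4, 71.6, 65.1]
orientation: [-0.582, 0.813, 0.0, -0.0]
force: [1.0, -0.3, -0.5]
grip_width: 0.2
```

{"api": "carry_out", "payload": {"steps": [0,0,0.02,0,0,0,1,0,0,0,0,0,0,1]}}

```text
t: 17.37
tcp_pos: [596.5, 71.6, 64.6]
orientation: [-0.582, 0.813, 0.0, -0.0]
force: [0.1, 0.4, 0.3]
grip_width: -0.4
```

{"api": "carry_out", "payload": {"steps": [0,0,0.02,0,0,0,1,0,0,0,0,0,0,1]}}

```text
t: 17.53
tcp_pos: [596.5, 71.7, 64.0]
orientation: [-0.582, 0.813, 0.0, -0.0]
force: [0.4, -0.4, 0.5]
grip_width: -0.4
```

{"api": "carry_out", "payload": {"steps": [0,0,0.02,0,0,0,1,0,0,0,0,0,0,1]}}

```text
t: 17.7
tcp_pos: [596.5, 71.6, 63.4]
orientation: [-0.582, 0.813, 0.0, -0.0]
force: [0.2, 0.6, 0.2]
grip_width: -0.5
```

{"api": "carry_out", "payload": {"steps": [0,0,0.02,0,0,0,1,0,0,0,0,0,0,1]}}

```text
t: 17.87
tcp_pos: [596.5, 71.6, 62.8]
orientation: [-0.582, 0.813, 0.0, -0.0]
force: [-0.8, -0.0, -0.5]
grip_width: -0.1
```

{"api": "carry_out", "payload": {"steps": [0,0,0.02,0,0,0,1,0,0,0,0,0,0,1]}}

```text
t: 18.03
tcp_pos: [596.5, 71.6, 62.2]
orientation: [-0.582, 0.813, 0.0, -0.0]
force: [-0.4, -0.9, 1.3]
grip_width: 0.2
```

{"api": "carry_out", "payload": {"steps": [0,0,0.02,0,0,0,1,0,0,0,0,0,0,1]}}

```text
t: 18.2
tcp_pos: [596.4, 71.6, 61.5]
orientation: [-0.582, 0.813, 0.0, -0.0]
force: [0.3, 0.2, -0.1]
grip_width: -0.3
```

```bash
python3 st.py; python3 lev.py
```

```text
t 18.2 world [596.4  71.6  61.5] mould [-7.511e+01  1.000e-02  6.152e+01] F mould [-0.19 -0.28 -0.06] w -0.3
[[0.002, 1.0, 0.0], [1.0, -0.002, 0.0], [0.0, 0.0, -1.0]] [0.07 0.62 1.85 0.   0.67 1.97]
[16 39 10  4 26] [-68.7   0.   53. ] ang -0.101
[51 50  2  2  3] [60.6  0.  71.7] ang 2.951
```

{"api": "carry_out", "payload": {"steps": [0,0,0.02,0,0,0,1,0,0,0,0,0,0,1]}}

```text
t: 18.42
tcp_pos: [596.4, 71.6, 61.0]
orientation: [-0.582, 0.813, 0.0, -0.0]
force: [1.2, 0.1, -1.1]
grip_width: -0.2
```

{"api": "carry_out", "payload": {"steps": [0,0,0.02,0,0,0,1,0,0,0,0,0,0,1]}}

```text
t: 18.58
tcp_pos: [596.5, 71.7, 60.4]
orientation: [-0.582, 0.813, 0.0, -0.0]
force: [0.5, 0.2, -0.5]
grip_width: -0.2
```

{"api": "carry_out", "payload": {"steps": [0,0,0.02,0,0,0,1,0,0,0,0,0,0,1]}}

```text
t: 18.75
tcp_pos: [596.4, 71.6, 59.8]
orientation: [-0.582, 0.813, 0.0, -0.0]
force: [0.0, -0.8, 0.4]
grip_width: 0.1
```

{"api": "carry_out", "payload": {"steps": [0,0,0.02,0,0,0,1,0,0,0,0,0,0,1]}}

```text
t: 18.92
tcp_pos: [596.5, 71.6, 59.3]
orientation: [-0.582, 0.813, -0.0, 0.0]
force: [-1.6, -0.5, 3.6]
grip_width: 0.3
```

{"api": "carry_out", "payload": {"steps": [0,0,0.02,0,0,0,1,0,0,0,0,0,0,1]}}

```text
t: 19.08
tcp_pos: [596.6, 71.7, 58.9]
orientation: [-0.582, 0.813, -0.0, 0.0]
force: [-2.5, -0.4, 7.2]
grip_width: 0.3
```

{"api": "carry_out", "payload": {"steps": [0,0,0.02,0,0,0,1,0,0,0,0,0,0,1]}}

```text
t: 19.25
tcp_pos: [596.5, 71.7, 58.5]
orientation: [-0.582, 0.813, -0.0, 0.0]
force: [-2.4, -0.5, 10.8]
grip_width: 0.0
```

```bash
python3 st.py; python3 lev.py; python3 crop.py pics/c8.png
```

```text
t 19.25 world [596.5  71.7  58.5] mould [-7.521e+01 -4.000e-02  5.848e+01] F mould [ 2.13  1.26 10.83] w 0.0
[[0.002, 1.0, -0.0], [1.0, -0.002, -0.0], [-0.0, -0.0, -1.0]] [0.07 0.63 1.85 0.   0.66 1.97]
[16 39 10  4 19] [-67.2   0.   52.8] ang -0.106
[51 50  2  2  3] [60.6  0.  71.7] ang 2.951
side offset 285 150 scale 6 tcp px [116. 230.]
top offset 300 155 scale 5 tcp px [163.  91.]
```

Contact came at about z 59.5 and the force is now 10.8 N. I'll press slightly further, to about 12 N, and hold.

{"api": "carry_out", "payload": {"steps": [0,0,0.008,0,0,0,1,0,0,0,0,0,0,1,0,0,0,0,0,0,1,0,0,0,0,0,0,1,0,0,0,0,0,0,1,0,0,0,0,0,0,1,0,0,0,0,0,0,1,0,0,0,0,0,0,1]}}

```text
t: 20.07
tcp_pos: [596.6, 71.7, 58.4]
orientation: [-0.582, 0.813, -0.0, 0.0]
force: [-4.6, 0.2, 12.5]
grip_width: 0.1
```

{"api": "carry_out", "payload": {"steps": [0,0,0,0,0,0,1,0,0,0,0,0,0,1,0,0,0,0,0,0,1,0,0,0,0,0,0,1,0,0,0,0,0,0,1,0,0,0,0,0,0,1]}}

```text
t: 20.57
tcp_pos: [596.6, 71.7, 58.4]
orientation: [-0.582, 0.813, -0.0, 0.0]
force: [-3.6, 0.1, 12.5]
grip_width: -0.1
```

{"api": "carry_out", "payload": {"steps": [0,0,-0.1,0,0,0,1,0,0,-0.5,0,0,0,1,0,0,-1,0,0,0,1,0,0,-1,0,0,0,1,0,0,-1,0,0,0,1,0,0,-1,0,0,0,1,1,0,0,0,0,0,1,1,0,0,0,0,0,1,1,0,0,0,0,0,1,1,0,0,0,0,0,1,1,0,0,0,0,0,1,1,0,0,0,0,0,1,1,0,0,0,0,0,1,1,0,0,0,0,0,1,0,0,0,0,0,0,1,0,0,0,0,0,0,1]}}

```text
t: 21.9
tcp_pos: [518.8, -156.9, 195.8]
orientation: [-0.581, 0.814, -0.0, 0.0]
force: [-0.5, 0.4, -0.4]
grip_width: 0.0
```

```bash
python3 st.py; python3 lev.py; python3 crop.py pics/c9.png
```

```text
t 21.9 world [ 518.8 -156.9  195.8] mould [-74.71 241.4  195.83] F mould [ 0.6  -0.24 -0.39] w 0.0
[[0.004, 1.0, -0.0], [1.0, -0.004, 0.0], [0.0, -0.0, -1.0]] [-0.35  0.37  1.88 -0.    0.89  1.55]
[17 37  9  6 34] [-68.6   0.   55.4] ang -0.067
side offset 285 150 scale 6 tcp px [ 370. -150.]
top offset 300 155 scale 5 tcp px [506. 182.]
```

View pics/c9.png

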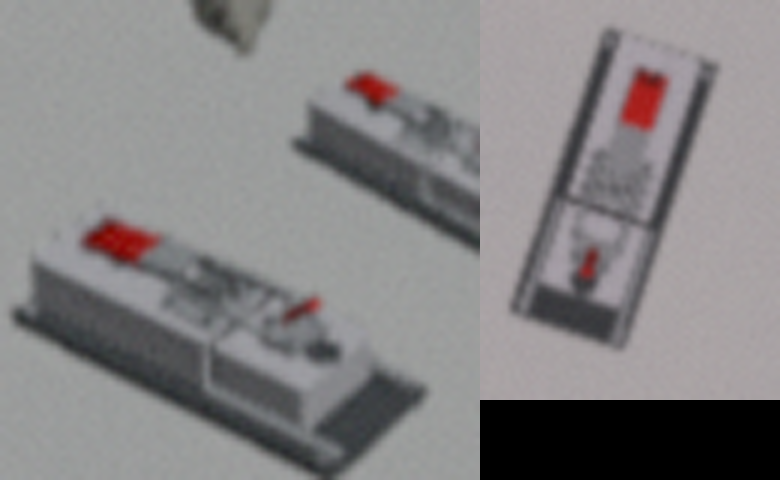

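```bash
python3 - <<'E'
from sp import *
# profile along mould x at y=+-25 (top of half z=44): find edge between half (light) and dark plate end
def prof(px,im,y):
    xs=np.arange(55,110,.5); P=w=None
    c,s=np.cos(yw),np.sin(yw); P=np.c_[X+c*xs-s*y,Y+s*xs+c*y,np.full(len(xs),44.)]
    uv=proj(im,P).astype(np.float32); g=cv2.cvtColor(px,cv2.COLOR_BGR2GRAY)
    return xs,cv2.remap(g,uv[:,0],uv[:,1],cv2.INTER_LINEAR).ravel().astype(float)
for n in("top","side"):
    im=robot.get_image(n); a=cv2.imread(f"pics/{n}0.png"); b=np.ascontiguousarray(im["pixels"][:,:,::-1])
    for lab,q in(("before",a),("after",b)):
        pr=np.mean([prof(q,im,y)[1] for y in np.r_[-28:-14:2,14:29:2]],0); xs=np.arange(55,110,.5)
        m=(pr[:20].mean()+pr.min())/2; k=np.argmax(pr<m); print(n,lab,"edge x",round(xs[k-1]+.5*(pr[k-1]-m)/(pr[k-1]-pr[k]),2))
E
```

```text
top before edge x 86.45
top after edge x 82.79
side before edge x 105.68
side after edge x 102.51
```

The sliding half has moved about 3.4 mm towards home, which fits a latched mould. I'll hand in now.

```bash
python3 -c "
from workcell import robot
print(robot.hand_in())"
```

```text
the job is handed in; nothing more can be done
None
```

The largest mould is latched, and the job was handed in at about 22 s of the 45 s allowed; no verdict came back.

**What I did**
- I pinched the loop's tab, swung the bar down behind the keeper and drew it back. An upward tug of about 10 N was held, so the bar was caught under the nose.
- I let go and pushed the lever down with closed fingers. It took up to about 3.6 N in the readings I took (less than the roughly 6 N expected), then it went over centre and fell onto its rest by itself.
- I pressed the grip at 12.5 N for about 1.3 s, then moved clear. No reading during the press went above about 13 N.

**Last checks**
- The final picture shows the lever lying down at about -0.07 rad and the loop on the keeper. The gripper is clear and the wrist force is near zero.
- The sliding half moved home by about 3.7 mm in the top camera and 3.2 mm in the side camera, which agree within error.

**Discrepancies**
- While I was first drawing the loop back, the force on the tool rose to about 15 N, probably the fingertips or bar rubbing on the keeper's foot plate. I relieved it at once.
- One picture taken just after the lever dropped showed it at about +0.07 rad, higher than it ended. I think it was still settling.
- I did not check the bystanders separately; the arm did not go near them.

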